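Rack the reagent jars and pin the sliding stop

TASK

Put the small white reagent jars that stand in front of the rack away in it. Free the rack's sliding stop by pulling up its sprung black T-handle and turning it until it rests raised in its parking notch, slide the stop back, and stand all the small jars upright in one row, side by side without gaps from the rack's fixed end; then bring the stop up to the last jar and pull and turn the handle back so that its pin snaps into the hole there, leaving nothing loose. Leave the other things on the worktop alone.

Things in the scene. Friction and masses are not known exactly. Their poses are not given: they have to be found in the camera images.
- rack: aluminium rack, 92 mm wide (x, away from the robot), 400 mm long (y, along the row to the fixed end wall), fixed, turned up to 0.2 rad. Origin: centre of its underside. Jars stand on its floor (z 16 mm) in a channel 65 mm clear between two steel rod rails (top z 62 mm). End wall: inner face y 188 mm, top z 80 mm. Five brass-rimmed holes in the floor take the stop's pin
- row_start (a point): foot of the end wall's inner face, mid-channel on the rack's floor (rack frame 0, 188, 16 mm). The first jar stands against this wall, its axis 25 to 29 mm from here towards the rack's -y; each further jar 50 mm more
- stop (a joint): slide of the stop, m: 0 and pinned at the start, grows away from the end wall (rack -y), range -0.02 to 0.224. Space from wall to stop face: 54 mm plus this value. Pin holes at 0, 0.05, 0.10, 0.15, 0.20 (1 to 5 jars with 4 mm play), each takes the pin within about 3 mm and then holds the stop to 1.5 mm. Unpinned it slides with 2 N friction and can be drawn along by its handle
- stop_face (a point): foot of the stop's face towards the jars, mid-channel on the rack's floor. The face is 60 mm wide and 60 mm high; the T-handle's axis stands 55 mm behind it (rack -y)
- plunger (a joint): how far handle and pin are pulled up, m: 0 = pin fully in a hole, about 0.013 = pin on the floor between holes, 0.017 = parking notch, at most 0.026. A spring pulls it down (about 6 N at 0, 8 N at 0.02, weight included). A cross pin in a slotted collar lets the handle turn only when it is pulled up beyond 0.020
- handle (a joint): turn of the T-handle, rad, positive counter-clockwise from above: 0 = bar in line with the row, deep slot, pin may drop; 1.05 = parking notch, 3 mm deep, keeps the pin raised clear of the floor when let go; range -0.12 to 1.25. Let go within about 0.1 rad of either place, the spring pulls it in; between them it rests on the collar's rim
- handle_grip (a point): middle of the T-handle's level black bar, on its turning axis, 102 mm above the worktop when pinned, rising with the plunger. The bar is 64 mm long (this point's y, turning with it), 17 mm thick, 21 mm high. Under it a 25 mm wide hub, and from 34 mm below this point (pinned) the 39 mm wide collar
- jar_1: a small white screw-top jar, 50 mm diameter, 98 mm tall, 0.12 to 0.25 kg, partly filled and so bottom-heavy; the lid (top 26 mm, 48 mm across) is fixed on. Origin: centre of its underside, z up the jar. Three to five of these five alike jars are present, standing on the worktop at the start; an absent one reads None
- jar_2: a small white screw-top jar, 50 mm diameter, 98 mm tall, 0.12 to 0.25 kg, partly filled and so bottom-heavy; the lid (top 26 mm, 48 mm across) is fixed on. Origin: centre of its underside, z up the jar. Three to five of these five alike jars are present, standing on the worktop at the start; an absent one reads None
- jar_3: a small white screw-top jar, 50 mm diameter, 98 mm tall, 0.12 to 0.25 kg, partly filled and so bottom-heavy; the lid (top 26 mm, 48 mm across) is fixed on. Origin: centre of its underside, z up the jar. Three to five of these five alike jars are present, standing on the worktop at the start; an absent one reads None
- jar_4: a small white screw-top jar, 50 mm diameter, 98 mm tall, 0.12 to 0.25 kg, partly filled and so bottom-heavy; the lid (top 26 mm, 48 mm across) is fixed on. Origin: centre of its underside, z up the jar. Three to five of these five alike jars are present, standing on the worktop at the start; an absent one reads None
- jar_5: a small white screw-top jar, 50 mm diameter, 98 mm tall, 0.12 to 0.25 kg, partly filled and so bottom-heavy; the lid (top 26 mm, 48 mm across) is fixed on. Origin: centre of its underside, z up the jar. Three to five of these five alike jars are present, standing on the worktop at the start; an absent one reads None
- beaker: yellow-green tinted beaker, 75 mm across, 116 mm tall, origin under its centre; not part of the job
- dropper: white dropper bottle, 27 mm across, 85 mm tall, origin under its centre; not part of the job
- tall_jar: larger white screw-top jar, 68 mm across, 137 mm tall, behind the rack, origin under its centre; not part of the job
Mind the look-alikes: they are no part of the job. What is shaped like the jar_4 but red or turquoise is not meant.

How it is judged:
By the outcome, as a careful person would: the job done as asked, in the order asked, and still so for the second after the job is handed in, with the robot touching nothing.
Of jar_1, jar_2, jar_3, jar_4, jar_5 only 3 to 5 are there at a start; the rules pass over those that are not, and their reading is None.
At some moment in a run one of jar_1, jar_2, jar_3, jar_4, jar_5 may be knocked a few centimetres aside while the robot is not near it.
Once in a run the grip may slacken for a moment while it holds something.
It also fails if it takes over 210 s, if anything falls off the work surface, if the arm or the gripper's body presses on something with over 40 N, if the wrist force passes 120 N, or if a joint passes its speed limit or range.

ROBOT

A 7-joint arm with a two-finger parallel gripper is mounted at the origin on a cart in front of the work surface, level with it; the furniture and walls round the work are solid. World frame = base frame: x ahead of the robot, y to its left, z up, the work surface at z = 0. Lengths are in m, angles in rad, forces in N, time in s.
With the tool pointing down it reaches from about 0.425 to 0.925 m from the base axis. Payload 6.8 kg.
Tool frame: the origin (TCP) lies on the centre line of the jaws, within the pads' length; the fingertips stand 14 mm ahead of it and the grasp point (between the pads) lies 5 mm behind it (bot.finger_overhang is the distance from the TCP to the fingertips, in m); z points along the fingers, y is the line along which they close (so a half turn about z gives the same grasp; the last joint's range is limited). The gripper opens to 85 mm and grips with 20 to 120 N. Pads are 22 mm wide; open, the fingers measure 114 mm over their backs; the gripper's body (76 mm by 85 mm) begins 54 mm behind the grasp point. The pads swing forward as they close: fully open they stand 13 mm farther back than shut.
Start: joints at [-1.365, 0.477, 0.022, 1.555, -0.011, 1.109, -0.083], TCP at [0.208, 0.642, 0.245] pointing down, gripper open.
Joint ranges: [-2.96, 2.96], [-0.34, 2.1], [-1.41, 1.46], [0.24, 2.44], [-1.37, 4.51], [0.17, 1.92], [-2.96, 2.96]. Speed limits (rad/s): [2.39, 2.39, 3.14, 3.14, 3.14, 3.14, 3.14].

INTERFACE

Orientations are given as a unit quaternion [w, x, y, z].
In Python, from station import bot gives the robot as it stands.
- The arm moves only by the shell command python3 -m inch 'ROWS' [OPENING] [FORCE]. ROWS is JSON, a list of rows, each a list of 4 numbers: the shift along the tool's x, y, z in m, then the turn about the tool's z in degrees. A call has 1 to 12 rows; each row shifts and turns the commanded pose from where the row before left it, along the tool's axes as they then stand; what a row does not reach is not made up. A row lasts 1/10 s, in which the tool goes at most 50 mm and 8.59 degrees, less where a joint would pass 70% of its speed; a pose out of reach is approached as far as the arm can. A call is refused whole if a number of a shift passes 0.05 or a number of a turn 8.59, either way. A call with a gripper value outside its range is refused whole. OPENING is the finger opening in m, from 0 to 0.0854, set as the call begins (- or left out, the last holds). The fingers move at their own pace and stop on an object; FORCE is the grip in N (left out, the last holds). Time passes only in rows, so rows that do not move let the fingers close. It gives the time, the measured TCP pose, the force, the opening and the grip force at its end, in the units of the state.
- bot.get_obs(): the state, without advancing time (a new reading comes with each control period).
- bot.read_camera(name): name is "scene" or "top" or "wrist"; returns a dict with "color" (400x640x3 uint8, red, green, blue), "mtx" (3x3 intrinsics, pixels), "dist_coeffs" ([k1, k2, p1, p2, k3] as OpenCV has them; the pictures are not rectified), "world_from_camera" (4x4, takes a point from camera to world coordinates); the wrist camera has in their place "hand_eye" (4x4, takes a point from camera to tool coordinates, whose origin is the TCP and whose axes are the flange's). Camera axes: x right, y up, looking along -z (the intrinsics and any distortion apply to the point x, -y, -z); pixel columns grow to the right and rows downward; lengths in m; the calibration is good to about 2 mm. A picture is of the moment at which its call begins: read the wrist's pose just before it. There is no depth.
- bot.hand_in(): hands the job in; it is judged then, once.
The state is a dict: "t": time; "q": joint angles; "joint_vel": joint speeds; "joint_torque": joint torques, N m; "eef_pos": TCP position; "tool_rot": TCP orientation; "contact_force": force on the tool from outside, world axes, zero at the start; "torque": the same for the moment, N m; "gripper_width": opening from 0.0 (shut) to 1.0 (fully open); "grasp_force": force on a finger pad.
Only numpy, scipy, OpenCV 4.12 (cv2) and the standard library are available. Lean on these libraries where they do the work, as an engineer would, in place of code of your own. Each camera call takes 0.05 s, during which the arm holds its last target. There are 200 camera calls.

## Working session

There is one attempt and no reset: what is moved stays moved. The work goes in short steps, Python scripts to look and compute and a shell command to move; the robot and the scene stay as the last step left them, time stands still between calls to the robot, and variables do not carry over. Pictures are saved under pics/ and viewed, at most 14 in all, crops included, and the job is handed in when it is done.

```bash
ls; mkdir -p pics; python3 - <<'E'
from station import bot
import cv2
for n in ("scene","top"):
    c=bot.read_camera(n); cv2.imwrite(f"pics/{n}0.png",c["color"][:,:,::-1]); print(n,c["mtx"].tolist(),c["dist_coeffs"],c["world_from_camera"].round(3).tolist())
print(bot.get_obs())
E
```

```text
pics
scene [[391.4237297592501, 0.0, 318.9052285339574], [0.0, 391.4237297592501, 199.03279896501766], [0.0, 0.0, 1.0]] [0.0158164 0.        0.        0.        0.       ] [[0.687, 0.425, -0.59, -0.094], [-0.727, 0.376, -0.575, -0.686], [-0.023, 0.823, 0.567, 0.703], [0.0, 0.0, 0.0, 1.0]]
top [[491.4775619546395, 0.0, 318.9588244270888], [0.0, 491.4775619546395, 200.78340747650515], [0.0, 0.0, 1.0]] [0.0114483 0.        0.        0.        0.       ] [[0.005, 0.879, -0.477, -0.245], [-1.0, 0.006, -0.0, -0.045], [0.003, 0.477, 0.879, 1.527], [0.0, 0.0, 0.0, 1.0]]
{'t': 0.1, 'q': array([-1.3650869 ,  0.47770809,  0.02235481,  1.55633217, -0.01149626,
        1.10926635, -0.08311076]), 'joint_vel': array([-0.00065818, -0.00225544, -0.00036168, -0.00167387, -0.00086041,
       -0.00043895,  0.00144921]), 'joint_torque': array([ 4.38554707e-03, -5.97764289e+01,  1.61360878e+00, -2.81956279e+01,
        1.28063301e-02,  5.02771174e-03, -3.63557581e-05]), 'eef_pos': array([0.20822587, 0.64156483, 0.24443803]), 'tool_rot': array([-6.26459383e-05,  1.56261474e-01,  9.87715406e-01, -7.90315829e-04]), 'contact_force': array([-0.18426137, -0.16853381, -0.18842177]), 'torque': array([0.05078238, 0.03346063, 0.03625781]), 'grasp_force': 0.0, 'gripper_width': 0.9986102017001668}
```

View pics/scene0.png

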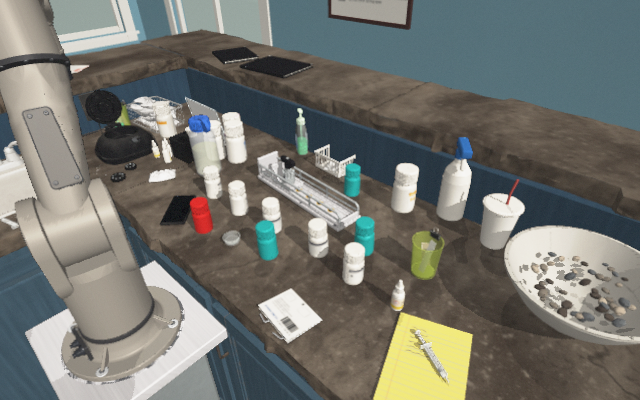

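View pics/top0.png

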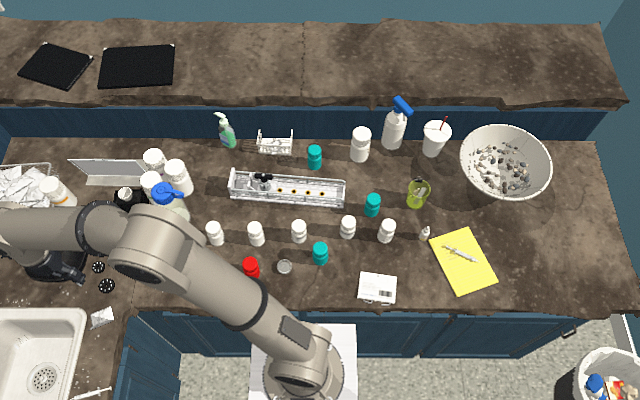

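The top view shows five small white jars at (215,232), (256,233), (299,231), (348,226) and (386,231). In the scene view they are at (212,182), (238,197), (271,215), (318,238) and (354,263).

Look-alikes, by top-view pixel:
- tall jar (361,145)
- dropper (425,233)
- red jar (251,267)
- turquoise jars (320,253), (373,205) and (315,157)
- big bottles (160,165)

The rack is at (288,188), with the stop at (263,180) and the end wall on the left at (230,185). I'll check this choice in a close crop.

```bash
cat > h.py <<'E'
import numpy as np, cv2
from station import bot
from scipy.spatial.transform import Rotation as R
F=np.diag([1,-1,-1.])
def Tool(o=None):
    o=o or bot.get_obs(); q=o["tool_rot"]; T=np.eye(4); T[:3,:3]=R.from_quat([q[1],q[2],q[3],q[0]]).as_matrix(); T[:3,3]=o["eef_pos"]; return T
def cam(n):
    T=Tool(); c=bot.read_camera(n); c["W"]=T@c["hand_eye"] if n=="wrist" else c["world_from_camera"]; return c
def ray(c,uv):
    p=cv2.undistortPoints(np.array(uv,float).reshape(-1,1,2),c["mtx"],np.array(c["dist_coeffs"]))[:,0]
    d=(c["W"][:3,:3]@F@np.c_[p,np.ones(len(p))].T).T
    return c["W"][:3,3],d
def back(c,uv,z):
    o,d=ray(c,uv); return o+d*((z-o[2])/d[:,2])[:,None]
def proj(c,P):
    P=np.atleast_2d(np.array(P,float)); Rm=F@c["W"][:3,:3].T; t=-Rm@c["W"][:3,3]
    return cv2.projectPoints(P,cv2.Rodrigues(Rm)[0],t,c["mtx"],np.array(c["dist_coeffs"]))[0][:,0]
def crop(c,x0,y0,x1,y1,k,name):
    cv2.imwrite("pics/"+name,cv2.resize(c["color"][y0:y1,x0:x1,::-1],None,fx=k,fy=k,interpolation=cv2.INTER_CUBIC))
def goto(x,y,z,yaw=None):
    "print needed shift in tool axes; yaw=world angle of tool y (closing line), deg"
    T=Tool(); s=T[:3,:3].T@(np.array([x,y,z])-T[:3,3]); a=np.degrees(np.arctan2(T[1,1],T[0,1]))
    dt=None if yaw is None else -((yaw-a+90)%180-90)
    print("shift mm",(s*1000).round(1),"turn",dt,"yaw now",a.round(2))
E
python3 - <<'E'
from h import *
c=cam("top"); crop(c,200,150,400,290,4,"crop1.png")
print(back(c,[(215,224),(256,224),(299,222),(348,217),(386,221)],.098).round(3))
print(back(c,[(263,176)],.11).round(3)); print(Tool()[:3,:3].round(3), cam("wrist")["hand_eye"].round(3))
E
```

```text
[[ 0.443  0.29   0.098]
 [ 0.443  0.158  0.098]
 [ 0.452  0.019  0.098]
 [ 0.471 -0.14   0.098]
 [ 0.457 -0.262  0.098]]
[[0.617 0.144 0.11 ]]
[[-0.951  0.309 -0.   ]
 [ 0.309  0.951 -0.001]
 [-0.    -0.001 -1.   ]] [[-0.     0.947  0.321  0.082]
 [ 1.     0.001 -0.001  0.001]
 [-0.001  0.321 -0.947 -0.128]
 [ 0.     0.     0.     1.   ]]
```

View pics/crop1.png

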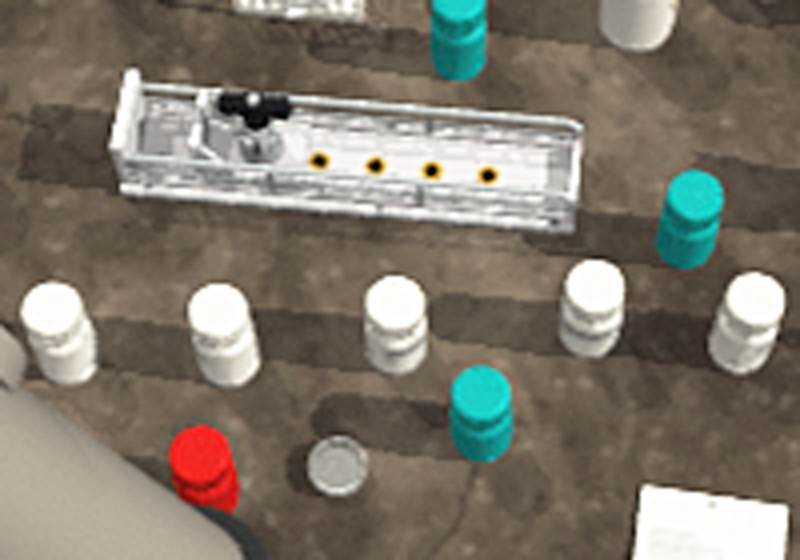

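The crop confirms five white small jars, with lid tops at crop pixels (53,303), (218,307), (396,298), (595,283) and (755,295). The T-handle is at (254,107), in line with the row, and the four free holes are at (319,160), (376,165), (432,171) and (488,175). The end wall is on the left.

```bash
python3 - <<'E'
from h import *
c=cam("top")
u=lambda L:[(200+(x+.5)/4-.5,150+(y+.5)/4-.5) for x,y in L]
print("jars",back(c,u([(53,303),(218,307),(396,298),(595,283),(755,295)]),.098).round(4).tolist())
H=back(c,u([(319,160),(376,165),(432,171),(488,175)]),.016);print(H.round(4), np.diff(H,axis=0).round(4))
hd=back(c,u([(254,103)]),.1125);print("handle",hd.round(4))
d=(H[0]-H[3])[:2]; th=np.arctan2(-d[0],d[1]); e=np.array([-np.sin(th),np.cos(th)])
o=H[:,:2].mean(0)-e*(-.046); print("rack",o,th,"handle pred",o+e*.079,"rowstart",o+e*.188)
E
```

```text
jars [[0.4377, 0.2959, 0.098], [0.435, 0.163, 0.098], [0.444, 0.0201, 0.098], [0.4585, -0.1406, 0.098], [0.4486, -0.2696, 0.098]]
[[ 0.6185  0.0954  0.016 ]
 [ 0.6138  0.0448  0.016 ]
 [ 0.6081 -0.0048  0.016 ]
 [ 0.6044 -0.0542  0.016 ]] [[-0.0047 -0.0506  0.    ]
 [-0.0057 -0.0496  0.    ]
 [-0.0037 -0.0494  0.    ]]
handle [[0.6182 0.1436 0.1125]]
rack [0.61552396 0.06612509] -0.09448222964454542 handle pred [0.62297695 0.14477274] rowstart [0.6332602  0.25328659]
```

```bash
python3 -m inch '[[0,0,-0.04,0],[0,0,-0.04,0],[0,0,-0.04,0],[0,0,0,8.5],[0,0,0,8.5],[0,0,0,8.5],[0,0,0,8.5],[0,0,0,8.5],[0,0,0,8.5],[0,0,0,8.5],[0,0,0,8.5],[0,0,0,8.5]]'; python3 - <<'E'
from h import *
goto(.618,.144,.25,-5.4)
E
```

```text
t: 1.45
eef_pos: [0.2083, 0.6419, 0.3651]
tool_rot: [0.0, 0.736, 0.677, -0.0]
contact_force: [1.1, 0.9, 0.1]
gripper_width: 1.001
grasp_force: 0.0
shift mm [-461.6  450.2  115.2] turn 0.5695531983791824 yaw now -4.83
```

```bash
python3 -m inch '[[-0.034,0.033,0,0.6],[-0.034,0.033,0,0],[-0.034,0.033,0,0],[-0.034,0.033,0,0],[-0.034,0.033,0,0],[-0.034,0.033,0,0],[-0.034,0.033,0,0],[-0.034,0.033,0,0],[-0.034,0.033,0,0],[-0.034,0.033,0,0],[-0.034,0.033,0,0],[-0.034,0.033,0,0]]'; python3 -m inch '[[-0.027,0.027,0.02,0],[-0.027,0.027,0.02,0],[0,0,0.03,0],[0,0,0.03,0],[0,0,0,0],[0,0,0,0]]'; python3 - <<'E'
from h import *
goto(.62,.144,.25,-5.4)
c=cam("wrist"); crop(c,0,0,640,400,1,"w1.png"); t=cam("top"); crop(t,200,150,400,290,4,"crop2.png"); print(proj(c,[(.62,.144,.1125),(.6185,.0954,.016),(.6138,.0448,.016)]))
E
```

```text
t: 2.65
eef_pos: [0.5679, 0.1994, 0.3655]
tool_rot: [-0.0, 0.738, 0.675, 0.0]
contact_force: [0.3, 0.9, -0.4]
gripper_width: 1.0
grasp_force: 0.0
t: 3.25
eef_pos: [0.616, 0.1425, 0.2656]
tool_rot: [-0.0, 0.738, 0.675, -0.0]
contact_force: [-0.1, -0.0, 1.0]
gripper_width: 1.002
grasp_force: 0.0
shift mm [ 1.8  3.9 15.6] turn 0.3402487785632786 yaw now -5.06
[[319.83266264 184.8356714 ]
 [321.13653516 200.13792414]
 [320.80535758 235.78973429]]
```

View pics/w1.png

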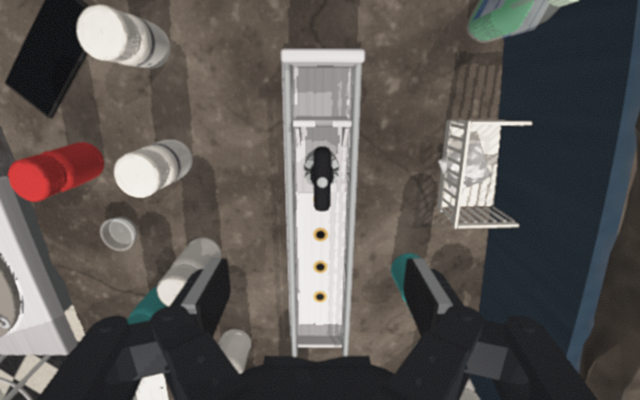

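The wrist view shows the rack running vertically, with the T-bar from (321,148) to (321,210), the holes at (320,234), (320,267) and (320,296), and the end wall at (322,56). This matches the prediction.

```bash
python3 - <<'E'
from h import *
c=cam("wrist"); g=c["color"][140:310,300:345].astype(int)
# holes: dark+brass centroid ; bar: dark
b=(g.max(2)<60); n,l,s,ce=cv2.connectedComponentsWithStats(b.astype('uint8'))
for i in range(1,n):
    if s[i,4]>15: print(s[i],ce[i]+[300,140])
print(back(c,[(320,234),(320,267),(320,296)],.016).round(4).tolist())
print(back(c,[(321,148.5),(321.5,210)],.1125).round(4).tolist(), back(c,[(287,57),(358,57)],.08).round(4).tolist())
E
```

```text
[  9   8  23  62 887] [320.04509583 176.95603157]
[16 92  7  6 31] [318.90322581 234.12903226]
[ 16 124   6   5  22] [318.63636364 266.31818182]
[ 16 155   5   4  17] [318.11764706 296.41176471]
[[0.6147, 0.0473, 0.016], [0.6104, -0.0035, 0.016], [0.6063, -0.052, 0.016]]
[[0.6255, 0.1784, 0.1125], [0.6209, 0.1182, 0.1125]] [[0.6009, 0.2625, 0.08], [0.6678, 0.2567, 0.08]]
```

```bash
python3 - <<'E'
from h import *
goto(.6225,.1465,.107,-5.1)
E
python3 -m inch '[[-0.0035,0.0065,0.04,0],[0,0,0.04,0],[0,0,0.04,0],[0,0,0.03,0],[0,0,0.008,0],[0,0,0,0],[0,0,0,0]]' 0.05 40;  python3 - <<'E'
from h import *
goto(.6225,.1465,.107,-5.1)
E
```

```text
shift mm [  4.    4.7 160.4] turn 0.044355152861953684 yaw now -5.06
t: 4.1
eef_pos: [0.6238, 0.1386, 0.1096]
tool_rot: [0.001, 0.738, 0.675, 0.002]
contact_force: [0.2, 0.2, -0.1]
gripper_width: 0.582
grasp_force: 0.0
shift mm [ 7.8 -2.   2.6] turn 0.025102962905862114 yaw now -5.07
```

```bash
python3 -m inch '[[0.008,-0.002,0.002,0],[0,0,0,0],[0,0,0,0]]'; python3 -m inch '[[0,0,0,0],[0,0,0,0],[0,0,0,0],[0,0,0,0],[0,0,0,0],[0,0,0,0],[0,0,0,0],[0,0,0,0]]' 0 60;python3 - <<'E'
from h import *
c=cam("wrist"); crop(c,0,0,640,400,1,"w2.png"); goto(.6225,.1465,.107,-5.1)
E
```

```text
t: 4.4
eef_pos: [0.6212, 0.1473, 0.1061]
tool_rot: [0.0, 0.737, 0.676, 0.001]
contact_force: [-0.5, 0.3, -0.1]
gripper_width: 0.587
grasp_force: 0.0
t: 5.2
eef_pos: [0.6221, 0.1462, 0.1068]
tool_rot: [0.0, 0.738, 0.675, 0.001]
contact_force: [-1.4, -1.1, 8.8]
gripper_width: 0.187
grasp_force: 114.3
shift mm [ 0.3  0.5 -0.1] turn -0.007655781682643692 yaw now -5.11
```

View pics/w2.png

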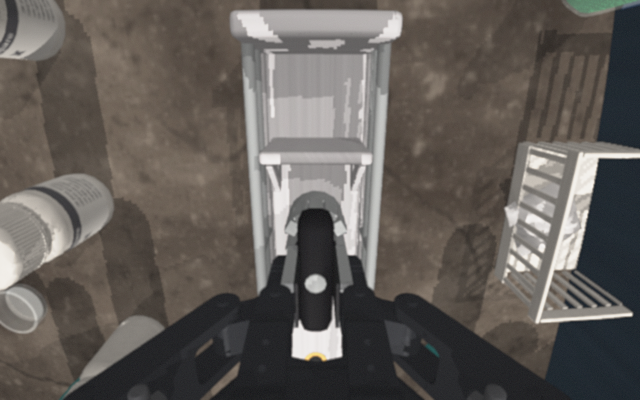

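The fingers close on the bar; the bar's silver centre dot is at (316,284). I'll check that the grip is centred on the axis, then pull up.

```bash
python3 - <<'E'
from h import *
c=cam("wrist"); print(back(c,[(316,284)],.1135).round(4), bot.get_obs()["eef_pos"])
E
python3 -m inch '[[0,0,-0.006,0],[0,0,-0.006,0],[0,0,-0.006,0],[0,0,-0.005,0],[0,0,0,0],[0,0,0,0]]' 0 60
```

```text
[[0.6226 0.1469 0.1135]] [0.6220549  0.14622648 0.1068355 ]
t: 5.9
eef_pos: [0.6215, 0.1463, 0.1283]
tool_rot: [0.001, 0.738, 0.675, 0.0]
contact_force: [5.5, 0.0, -8.7]
gripper_width: 0.184
grasp_force: 111.7
```

```bash
python3 -m inch '[[0,0,-0.0015,0],[0,0,0,-7.5],[0,0,0,-7.5],[0,0,0,-7.5],[0,0,0,-7.5],[0,0,0,-7.5],[0,0,0,-7.5],[0,0,0,-7.5],[0,0,0,-7.5],[0,0,0,0],[0,0,0,0]]'; python3 - <<'E'
from h import *
print(bot.get_obs()["torque"]); goto(.6225,.1465,.107,54.9)
E
```

```text
t: 7.0
eef_pos: [0.6209, 0.1464, 0.1295]
tool_rot: [-0.0, 0.303, 0.953, 0.0]
contact_force: [3.9, 0.4, -8.6]
gripper_width: 0.183
grasp_force: 111.8
[ 0.43248612 -1.45549976 -0.01506052]
shift mm [-1.2  1.  22.5] turn -0.1865955293505408 yaw now 54.71
```

```bash
python3 -m inch '[[0,0,0.003,0],[0,0,0.003,0],[0,0,0,0],[0,0,0,0]]';  python3 -m inch '[[0,0,0.001,0],[0,0,0,0],[0,0,0,0],[0,0,0,0]]' 0.04 60; python3 - <<'E'
from h import *
c=cam("wrist"); crop(c,140,100,500,400,2,"w3.png")
T=Tool(); print(T[:3,:3].T@np.array([-.089,-.996,0])*.215)
E
```

```text
t: 7.4
eef_pos: [0.6209, 0.1464, 0.1238]
tool_rot: [0.0, 0.302, 0.953, -0.0]
contact_force: [4.2, 0.5, -6.7]
gripper_width: 0.184
grasp_force: 112.3
t: 7.8
eef_pos: [0.6207, 0.1464, 0.123]
tool_rot: [-0.0, 0.301, 0.954, -0.0]
contact_force: [0.7, -0.2, 0.5]
gripper_width: 0.47
grasp_force: 0.0
[-1.07413168e-01 -1.86237749e-01 -6.21306601e-06]
```

View pics/w3.png

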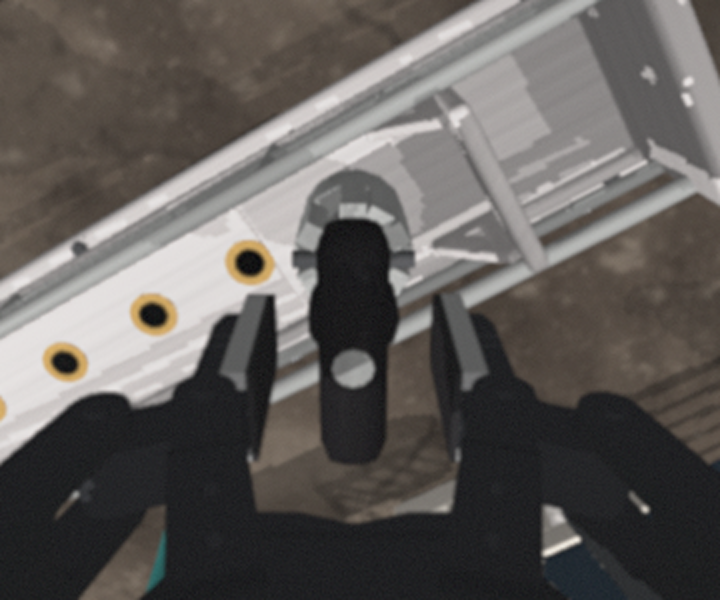

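The handle stays raised and turned about 60° with the fingers open: the bar is vertical in the crop, its dot is at (352,370), and the cross pin sits in the notch. It is parked, so I'll grip it and draw the stop back.

```bash
python3 -m inch '[[0,0,0,0],[0,0,0,0],[0,0,0,0],[0,0,0,0],[0,0,0,0],[0,0,0,0]]' 0 30;  python3 -m inch '[[-0.0098,-0.0169,0,0],[-0.0098,-0.0169,0,0],[-0.0098,-0.0169,0,0],[-0.0098,-0.0169,0,0],[-0.0098,-0.0169,0,0],[-0.0098,-0.0169,0,0],[-0.0098,-0.0169,0,0],[-0.0098,-0.0169,0,0],[-0.0098,-0.0169,0,0],[-0.0098,-0.0169,0,0],[-0.0098,-0.0169,0,0],[0,0,0,0]]';  python3 -m inch '[[0,0,0,0],[0,0,0,0],[0,0,0,0],[0,0,0,0],[0,0,-0.04,0],[0,0,-0.04,0],[0,0,-0.04,0],[0,0,-0.04,0],[0,0,-0.04,0],[0,0,0,0]]' 0.05; python3 - <<'E'
from h import *
c=cam("wrist"); crop(c,0,0,640,400,1,"w4.png");c=cam("top"); crop(c,200,150,400,290,4,"t4.png")
E
```

```text
t: 8.45
eef_pos: [0.6213, 0.1467, 0.1237]
tool_rot: [0.0, 0.301, 0.954, 0.0]
contact_force: [-1.4, -0.2, 7.3]
gripper_width: 0.192
grasp_force: 34.9
t: 9.65
eef_pos: [0.6014, -0.072, 0.1237]
tool_rot: [0.0, 0.304, 0.953, -0.001]
contact_force: [-3.9, -2.7, 9.5]
gripper_width: 0.189
grasp_force: 35.1
t: 10.65
eef_pos: [0.6052, -0.0679, 0.3291]
tool_rot: [0.005, 0.301, 0.954, 0.002]
contact_force: [0.7, 0.0, 0.3]
gripper_width: 0.588
grasp_force: 0.0
```

View pics/w4.png

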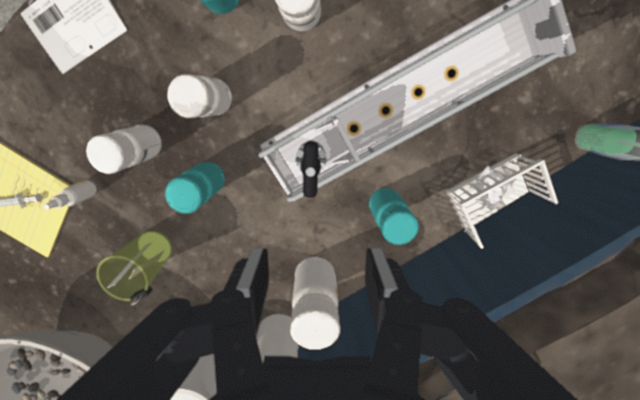

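The stop is now drawn back, with its handle at (311,170) still turned. The pocket is open and four holes show at (354,128) to (452,73). Next I'll write a silhouette fit for the jars and start placing them.

```bash
cat >> h.py <<'E'
a_=np.linspace(0,2*np.pi,24,endpoint=False)
def sil(c,x,y,z0=0):
    P=np.vstack([np.c_[x+r*np.cos(a_),y+r*np.sin(a_),np.full(24,z0+z)] for r,z in((.025,0),(.025,.07),(.024,.098))])
    m=np.zeros(c["color"].shape[:2],'uint8'); cv2.fillConvexPoly(m,cv2.convexHull((proj(c,P)*16).round().astype(int)),1,shift=4); return m
def fit(c,x,y,z0=0,w=.03):
    k=c["color"].astype(int); M=((k.min(2)>85)&(k.max(2)-k.min(2)<45)).astype(int)
    M[sil(c,x,y,z0).astype(bool)==0]*=1
    best=None
    for st in(.006,.002,.0007):
        x0,y0=(x,y) if best is None else best[1:]
        W=w if best is None else 3*st
        for dx in np.arange(-W,W+1e-9,st):
            for dy in np.arange(-W,W+1e-9,st):
                s=sil(c,x0+dx,y0+dy,z0); sc=(2*M-1)[s>0].sum()/s.sum()
                if best is None or sc>best[0]: best=(sc,x0+dx,y0+dy)
    return np.round(best,4)
E
python3 - <<'E'
from h import *
t=cam("top"); s=cam("scene")
for x,y in [(.4377,.2959),(.435,.163),(.444,.0201),(.4585,-.1406),(.4486,-.2696)]: print(fit(t,x,y),fit(s,x,y))
u=[(200+482/4,150+385/4)]; print("turq",back(t,u,.098).round(3)); goto(.4377,.2959,.3,-5)
E
```

```text
[0.9554 0.4324 0.2973] [1.     0.449  0.3278]
[0.9326 0.4323 0.1636] [0.9556 0.4323 0.165 ]
[1.     0.414  0.0381] [0.5826 0.4453 0.0247]
[ 0.8564  0.4564 -0.1399] [ 0.9719  0.4644 -0.134 ]
[ 0.9065  0.4479 -0.2689] [ 0.8991  0.4466 -0.2676]
turq [[ 0.367 -0.051  0.098]]
shift mm [342.7 203.3  21.7] turn 59.943550504979534 yaw now 54.94
```

```bash
python3 -m inch '[[0,0,0,8.57],[0,0,0,8.57],[0,0,0,8.57],[0,0,0,8.57],[0,0,0,8.57],[0,0,0,8.57],[0,0,0,8.53]]' 0.075;  python3 -m inch '[[0.0348,-0.0202,0,0],[0.0348,-0.0202,0,0],[0.0348,-0.0202,0,0],[0.0348,-0.0202,0,0],[0.0348,-0.0202,0,0],[0.0348,-0.0202,0,0],[0.0348,-0.0202,0,0],[0.0348,-0.0202,0,0],[0.0348,-0.0202,0,0],[0.0348,-0.0202,0,0],[0,0,0.03,0],[0,0,0,0]]'; python3 - <<'E'
from h import *
w=cam("wrist");print(fit(w,.4345,.2965)); t=cam("top"); print(fit(t,.4345,.2965)); 
for x,y in [(.435,.163),(.444,.0201),(.4585,-.1406),(.4486,-.2696)]: print(fit(t,x,y),fit(w,x,y))
goto(.4335,.2965,.088,-5.1); crop(w,0,0,640,400,1,"w5.png")
E
```

```text
t: 11.55
eef_pos: [0.6015, -0.0675, 0.3208]
tool_rot: [-0.001, 0.739, 0.673, -0.001]
contact_force: [-0.5, 0.2, 0.5]
gripper_width: 0.879
grasp_force: 0.0
t: 12.75
eef_pos: [0.4286, 0.2961, 0.2882]
tool_rot: [0.0, 0.736, 0.677, -0.005]
contact_force: [0.2, -0.7, -0.5]
gripper_width: 0.879
grasp_force: 0.0
[0.9877 0.4338 0.3012]
[1.     0.4465 0.2605]
[1.    0.405 0.133] [0.9328 0.433  0.1656]
[0.9948 0.4379 0.0267] [0.6713 0.4286 0.0582]
[ 0.8617  0.4564 -0.1399] [-1.      0.4285 -0.1706]
[ 0.9065  0.4479 -0.2689] [    nan  0.4186 -0.2996]
shift mm [  1.9   2.5 203.7] turn 0.00953093159748164 yaw now -5.09h.py:38: RuntimeWarning: invalid value encountered in divide
  s=sil(c,x0+dx,y0+dy,z0); sc=(2*M-1)[s>0].sum()/s.sum()
```

View pics/w5.png

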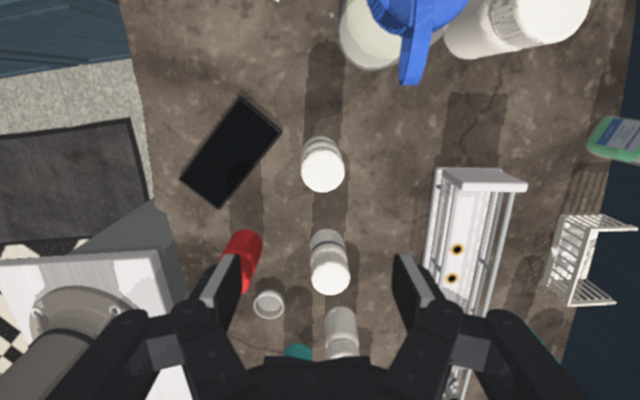

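The jar to take first is directly ahead, its lid at (323,170). The next two jars are at (330,275) and (341,350), and the red jar is at (240,260).

```bash
python3 - <<'E'
from h import *
c=cam("wrist"); k=c["color"].astype(int)
# lid top: very bright pixels
g=(k.min(2)>200).astype('uint8')
n,l,s,ce=cv2.connectedComponentsWithStats(g)
for i in range(1,n):
    if s[i,4]>150: print(s[i],ce[i].round(1), back(c,[ce[i]],.098).round(4))
print("red",back(c,[(233,280),(246,240)],.09).round(3), proj(c,[(.4335,.2965,.098)]))
print("lid",back(c,[(323,170)],.098))
E
```

```text
[ 509    0   72   43 2450] [542.4  17.9] [[0.6622 0.433  0.098 ]]
[477  21  37  31 330] [491.2  40.6] [[0.6118 0.4149 0.098 ]]
[371  29  23  19 179] [383.5  39.1] [[0.5071 0.4232 0.098 ]]
[ 298  150   43   41 1348] [319.1 170.3] [[0.435  0.3007 0.098 ]]
[ 438  182   84  115 3447] [466.5 228.7] [[0.5986 0.2172 0.098 ]]
[422 189  14  77 281] [428.5 226.7] [[0.554 0.224 0.098]]
[564 226  69  77 441] [585.9 253.2] [[0.7547 0.1687 0.098 ]]
[ 113  259   50   57 1748] [137.4 284.2] [[0.1959 0.1763 0.098 ]]
[310 261  37  33 921] [327.8 277.2] [[0.434  0.1679 0.098 ]]
[   0  266   44   79 2109] [ 19.9 295.4] [[0.0221 0.1681 0.098 ]]
[ 147  366   45   34 1039] [170.1 385.6] [[0.1912 0.0013 0.098 ]]
red [[0.315 0.169 0.09 ]
 [0.341 0.222 0.09 ]] [[318.07003128 174.30203624]]
lid [[0.43915498 0.30074435 0.098     ]]
```

```bash
python3 - <<'E'
from h import *
goto(.435,.2995,.084,-5.1)
E
```

```text
shift mm [  4.5   2.7 208.7] turn -0.037816411451800036 yaw now -5.14
```

```bash
python3 -m inch '[[0.0045,0.003,0.04,0],[0,0,0.04,0],[0,0,0.04,0],[0,0,0.03,0],[0,0,0.03,0],[0,0,0.02,0],[0,0,0.008,0],[0,0,0,0],[0,0,0,0]]'; python3 -m inch '[[0,0,0,0],[0,0,0,0],[0,0,0,0],[0,0,0,0],[0,0,0,0],[0,0,0,0]]' 0.03 50; python3 - <<'E'
from h import *
goto(.435,.2995,.084,-5.1)
E
```

```text
t: 13.8
eef_pos: [0.4361, 0.3012, 0.086]
tool_rot: [0.0, 0.738, 0.675, 0.001]
contact_force: [0.5, -0.6, -0.8]
gripper_width: 0.878
grasp_force: 0.0
t: 14.4
eef_pos: [0.4355, 0.3016, 0.0861]
tool_rot: [-0.0, 0.737, 0.675, 0.001]
contact_force: [-1.5, -0.1, 7.0]
gripper_width: 0.532
grasp_force: 50.2
shift mm [-2.2 -0.3  2.1] turn 0.0790841069028545 yaw now -5.02
```

```bash
python3 -m inch '[[0,0,-0.02,0],[0,0,-0.04,0],[0,0,-0.04,0],[0,0,-0.03,0],[0,0,0,0],[0,0,0,0]]'; python3 - <<'E'
from h import *
c=cam("wrist"); crop(c,160,200,480,400,2,"w6.png"); o=bot.get_obs(); p=o["eef_pos"]; print(p,o["grasp_force"],o["gripper_width"], proj(c,[p+[0,0,.012],p+[0,0,-.086]]))
# slot positions relative
goto(.6298,.2281,.2,-5.1)
E
```

```text
t: 15.0
eef_pos: [0.4349, 0.301, 0.2152]
tool_rot: [-0.0, 0.737, 0.675, 0.001]
contact_force: [-0.9, -0.7, -2.6]
gripper_width: 0.529
grasp_force: 52.3
[0.43429808 0.30051303 0.21412957] 52.308163734851405 0.5317826527353626 [[313.66438736 291.76780956]
 [314.67528454 212.60883256]]
shift mm [-55.  201.1  14. ] turn 0.07820088726518293 yaw now -5.02
```

View pics/w6.png

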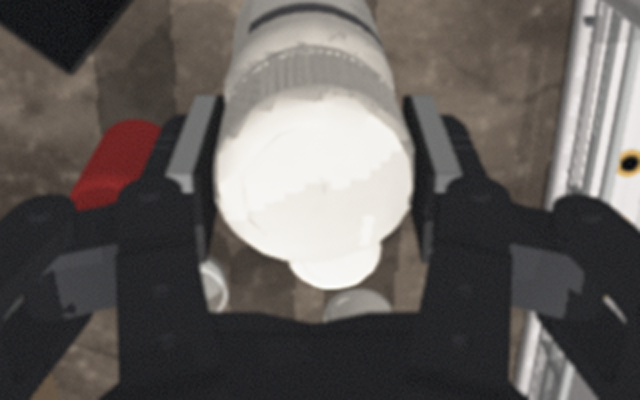

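The jar is held, its lid circle centred at (317,287) in full-frame pixels, within 2 mm of the jaw centre. I'll carry it to slot 1.

```bash
python3 -m inch '[[-0.0295,0.0402,0,0],[-0.0295,0.0402,0,0],[0,0.0402,0,0],[0,0.0402,0,0],[0,0.0402,0,0],[0,0,0,0],[0,0,0,0],[0,0,0,0]]'; python3 - <<'E'
from h import *
goto(.6294,.2241,.106,-5.1)
E
```

```text
t: 15.85
eef_pos: [0.6283, 0.2247, 0.2131]
tool_rot: [-0.001, 0.737, 0.676, -0.002]
contact_force: [-0.3, 0.2, -0.8]
gripper_width: 0.526
grasp_force: 52.7
shift mm [ -0.4   1.5 107.1] turn 0.11198080761397478 yaw now -4.99
```

```bash
python3 -m inch '[[0,0.001,0.03,0],[0,0,0.03,0],[0,0,0.02,0],[0,0,0.015,0],[0,0,0.01,0],[0,0,0,0],[0,0,0,0]]'; python3 -m inch '[[0.001,0,0,0],[0.001,0,0,0],[0.001,0,0,0],[0,0,0,0],[0,0,0,0]]'; python3 -m inch '[[0.001,0,0,0],[0.001,0,0,0],[0,0,0,0],[0,0,0,0]]'
```

```text
t: 16.55
eef_pos: [0.6314, 0.2247, 0.1106]
tool_rot: [0.0, 0.737, 0.675, 0.001]
contact_force: [-0.3, 0.3, -2.2]
gripper_width: 0.526
grasp_force: 52.7
t: 17.05
eef_pos: [0.6313, 0.2275, 0.1099]
tool_rot: [0.0, 0.737, 0.675, 0.0]
contact_force: [-0.4, -0.4, -2.1]
gripper_width: 0.528
grasp_force: 52.7
t: 17.45
eef_pos: [0.6315, 0.2294, 0.1098]
tool_rot: [-0.0, 0.737, 0.675, -0.0]
contact_force: [0.0, -0.2, -1.6]
gripper_width: 0.527
grasp_force: 52.7
```

```bash
python3 -m inch '[[0.001,0,0.003,0],[0.001,0,0.002,0],[0,0,0,0],[0,0,0,0]]'; python3 -m inch '[[0.001,0,0,0],[0.001,0,0,0],[0,0,0,0],[0,0,0,0]]'
```

```text
t: 17.85
eef_pos: [0.6315, 0.2315, 0.1046]
tool_rot: [-0.0, 0.737, 0.675, -0.0]
contact_force: [1.0, -0.4, -2.2]
gripper_width: 0.526
grasp_force: 52.7
t: 18.25
eef_pos: [0.6318, 0.2321, 0.1049]
tool_rot: [0.0, 0.738, 0.675, -0.001]
contact_force: [-1.6, -4.7, 1.3]
gripper_width: 0.528
grasp_force: 53.0
```

```bash
python3 -m inch '[[-0.001,0,0.001,0],[0,0,0.001,0],[0,0,0.001,0],[0,0,0,0],[0,0,0,0]]'
```

```text
t: 18.75
eef_pos: [0.6322, 0.232, 0.1023]
tool_rot: [0.0, 0.738, 0.675, 0.0]
contact_force: [-1.3, -4.6, 4.0]
gripper_width: 0.528
grasp_force: 53.3
```

```bash
python3 -m inch '[[0,0,0.001,0],[0,0,0,0],[0,0,0,0]]'; python3 -m inch '[[0,0,0,0],[0,0,0,0],[0,0,0,0],[0,0,0,0]]' 0.07; python3 -m inch '[[0,0,-0.02,0],[0,0,-0.04,0],[0,0,-0.04,0],[0,0,-0.05,0],[0,-0.04,-0.03,0],[-0.0225,-0.04,0,0],[-0.0225,-0.04,0,0],[-0.0225,-0.04,0,0],[0,-0.038,0,0],[0,0,0,0],[0,0,0,0]]'; python3 - <<'E'
from h import *
w=cam("wrist"); crop(w,0,0,640,400,1,"w7.png"); t=cam("top"); print(fit(w,.434,.1665,0,.02), fit(w,.6305,.230,.016,.01),fit(t,.6305,.230,.016,.01))
goto(.434,.166,.086,-5.1)
for x,y in [(.444,.0201),(.4585,-.1406),(.4486,-.2696)]: print(fit(t,x,y))
E
```

```text
t: 19.05
eef_pos: [0.6322, 0.2321, 0.1022]
tool_rot: [0.0, 0.738, 0.675, 0.0]
contact_force: [-3.6, -5.2, 10.5]
gripper_width: 0.527
grasp_force: 54.0
t: 19.45
eef_pos: [0.6317, 0.2332, 0.1006]
tool_rot: [-0.0, 0.737, 0.676, 0.0]
contact_force: [0.3, 0.6, -0.2]
gripper_width: 0.821
grasp_force: 0.0
t: 20.55
eef_pos: [0.4284, 0.1831, 0.2813]
tool_rot: [-0.0, 0.737, 0.676, 0.001]
contact_force: [0.3, 0.4, 0.1]
gripper_width: 0.82
grasp_force: 0.0
[0.9358 0.4333 0.1665] [0.995  0.6259 0.2306] [0.9641 0.6466 0.2367]
shift mm [-16.5   5.6 195.1] turn 0.05966036538225694 yaw now -5.04
[1.     0.414  0.0321]
[ 0.8564  0.4564 -0.1399]
[ 0.9013  0.4479 -0.2689]
```

View pics/w7.png

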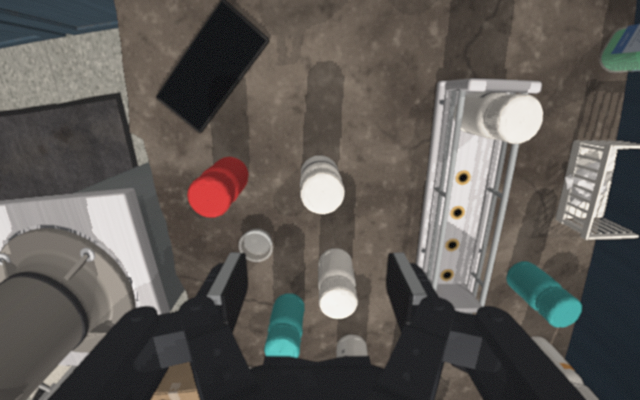

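Jar 1 stands against the end wall, its lid at (515,118). The next jar is at (322,190), clear of the red one at (215,190).

```bash
python3 -m inch '[[-0.0155,0.0055,0.04,0],[0,0,0.04,0],[0,0,0.04,0],[0,0,0.03,0],[0,0,0.03,0],[0,0,0.015,0],[0,0,0,0],[0,0,0,0]]'; python3 -m inch '[[0,0,0,0],[0,0,0,0],[0,0,0,0],[0,0,0,0],[0,0,0,0],[0,0,0,0]]' 0.03 50;python3 -m inch '[[0,0,-0.02,0],[0,0,-0.04,0],[0,0,-0.04,0],[0,0,-0.03,0],[0,0,0,0],[0,0,0,0]]'; python3 - <<'E'
from h import *
goto(.6315-.053*.089,.2318-.053*.996,.2,-5.1)
E
```

```text
t: 21.45
eef_pos: [0.4337, 0.1665, 0.0857]
tool_rot: [0.0, 0.738, 0.675, -0.0]
contact_force: [0.4, -1.0, 0.4]
gripper_width: 0.821
grasp_force: 0.0
t: 22.05
eef_pos: [0.4336, 0.1671, 0.0871]
tool_rot: [0.0, 0.737, 0.675, 0.001]
contact_force: [-1.7, -0.6, 5.7]
gripper_width: 0.535
grasp_force: 50.4
t: 22.65
eef_pos: [0.4328, 0.1668, 0.2165]
tool_rot: [-0.0, 0.737, 0.675, 0.001]
contact_force: [-0.6, -0.6, -2.5]
gripper_width: 0.527
grasp_force: 52.0
shift mm [ 29.1 192.1  16.8] turn 0.08137190466074173 yaw now -5.02
```

```bash
python3 -m inch '[[0,0.04,0,0],[0.0145,0.04,0,0],[0.0145,0.04,0,0],[0,0.04,0,0],[0,0.033,0,0],[0,0,0,0],[0,0,0,0],[0,0,0.02,0]]';python3 -m inch '[[0,0,0.03,0],[0,0,0.03,0],[0,0,0.015,0],[0,0,0.01,0],[0,0,0.006,0],[0,0,0,0],[0,0,0,0]]'; python3 -m inch '[[0.001,0,0,0],[0.001,0,0,0],[0,0,0,0],[0,0,0,0]]'
```

```text
t: 23.45
eef_pos: [0.6276, 0.1791, 0.1968]
tool_rot: [0.0, 0.737, 0.675, 0.001]
contact_force: [0.1, -0.3, -0.9]
gripper_width: 0.528
grasp_force: 52.2
t: 24.15
eef_pos: [0.6282, 0.1788, 0.1059]
tool_rot: [0.0, 0.737, 0.675, 0.001]
contact_force: [0.4, 0.2, -0.3]
gripper_width: 0.53
grasp_force: 52.2
t: 24.55
eef_pos: [0.6278, 0.1807, 0.105]
tool_rot: [0.0, 0.737, 0.675, 0.0]
contact_force: [-0.3, -0.6, -0.7]
gripper_width: 0.53
grasp_force: 52.2
```

```bash
python3 -m inch '[[0.001,0,0,0],[0.001,0,0,0],[0,0,0.001,0],[0,0,0.001,0],[0,0,0,0],[0,0,0,0]]'; python3 -m inch '[[0,0,0.001,0],[0,0,0,0],[0,0,0,0]]'
```

```text
t: 25.15
eef_pos: [0.628, 0.1826, 0.1033]
tool_rot: [-0.0, 0.737, 0.675, 0.0]
contact_force: [-1.8, -0.8, 5.4]
gripper_width: 0.529
grasp_force: 52.8
t: 25.45
eef_pos: [0.6281, 0.1827, 0.1032]
tool_rot: [-0.0, 0.738, 0.675, 0.0]
contact_force: [-3.7, -0.6, 13.0]
gripper_width: 0.528
grasp_force: 53.8
```

```bash
python3 -m inch '[[0,0,0,0],[0,0,0,0],[0,0,0,0],[0,0,0,0],[0,0,-0.02,0],[0,0,-0.04,0],[0,0,-0.05,0],[0,0,-0.05,0]]' 0.07; python3 -m inch '[[0,-0.04,-0.02,0],[-0.035,-0.035,0,0],[-0.035,-0.035,0,0],[-0.035,-0.035,0,0],[-0.035,-0.02,0,0],[-0.02,0,0,0],[0,0,0,0],[0,0,0,0],[0,0,0,0]]'; python3 - <<'E'
from h import *
w=cam("wrist"); crop(w,0,0,640,400,1,"w8.png"); t=cam("top"); print(fit(w,.444,.023,0,.02), fit(w,.6275,.182,.016,.01)); goto(.444,.023,.086,-5.1)
g=(w["color"].min(2)>200).astype('uint8')
n,l,s,ce=cv2.connectedComponentsWithStats(g)
for i in range(1,n):
    b=s[i]; m=b[:2]+(b[2:4]-1)/2
    if 400<b[4]<3000: print(b,m, back(w,[m],.098).round(4), back(w,[m],.114).round(4))
for x,y in [(.4585,-.1406),(.4486,-.2696)]: print(fit(t,x,y))
E
```

```text
t: 26.25
eef_pos: [0.6274, 0.1823, 0.263]
tool_rot: [-0.0, 0.737, 0.675, -0.001]
contact_force: [0.9, 0.6, 0.3]
gripper_width: 0.82
grasp_force: 0.0
t: 27.15
eef_pos: [0.4499, 0.0388, 0.2818]
tool_rot: [0.0, 0.737, 0.676, 0.0]
contact_force: [0.2, 0.0, -0.4]
gripper_width: 0.82
grasp_force: 0.0
[0.9841 0.442  0.0244] [0.9933 0.6242 0.1813]
shift mm [-16.2  -4.4 195.6] turn 0.17125867370847914 yaw now -4.93
[ 479    0   48   40 1564] [502.5  19.5] [[0.6356 0.176  0.098 ]] [[0.6265 0.1732 0.114 ]]
[592  21  29 108 660] [606.   74.5] [[0.7487 0.122  0.098 ]] [[0.7338 0.122  0.114 ]]
[ 432   50   41   83 1402] [452.  91.] [[0.5894 0.115  0.098 ]] [[0.5826 0.1153 0.114 ]]
[ 289  174   42   38 1263] [309.5 192.5] [[0.442 0.024 0.098]] [[0.4428 0.029  0.114 ]]
[317 301  35  29 784] [334. 315.] [[ 0.4572 -0.1364  0.098 ]] [[ 0.4572 -0.1231  0.114 ]]
[233 302  16  56 545] [240.5 329.5] [[ 0.3378 -0.1493  0.098 ]] [[ 0.344  -0.1354  0.114 ]]
[ 575  326   48   38 1237] [598.5 344.5] [[ 0.8199 -0.2302  0.098 ]] [[ 0.8013 -0.2121  0.114 ]]
[ 0.856   0.4592 -0.1406]
[ 0.9065  0.4479 -0.2689]
```

View pics/w8.png

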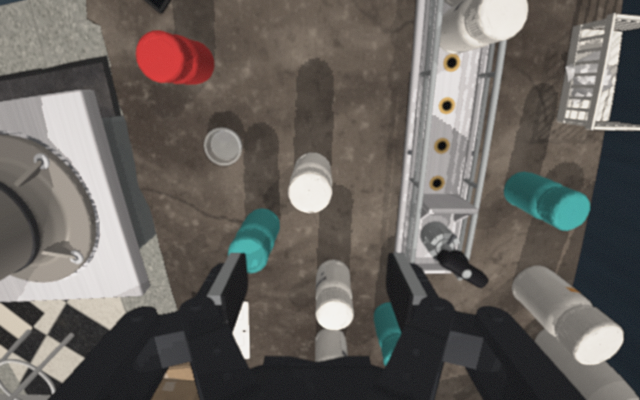

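Jar 2 is seated at (495,20). The third jar is at (310,190), and the stop's handle at (460,265) is still parked.

```bash
python3 -m inch '[[-0.015,-0.0065,0.04,0],[0,0,0.04,0],[0,0,0.04,0],[0,0,0.03,0],[0,0,0.03,0],[0,0,0.015,0],[0,0,0,0],[0,0,0,0]]'; python3 -m inch '[[0,0,0,0],[0,0,0,0],[0,0,0,0],[0,0,0,0],[0,0,0,0],[0,0,0,0]]' 0.03 50;python3 -m inch '[[0,0,-0.02,0],[0,0,-0.04,0],[0,0,-0.04,0],[0,0,-0.03,0],[0,0,0,0],[0,0,0,0]]'; python3 - <<'E'
from h import *
goto(.628-.0535*.089,.1825-.0535*.996,.106,-5.1)
E
```

```text
t: 28.05
eef_pos: [0.442, 0.0236, 0.0868]
tool_rot: [-0.0, 0.737, 0.676, -0.0]
contact_force: [-0.1, 0.3, 0.5]
gripper_width: 0.82
grasp_force: 0.0
t: 28.65
eef_pos: [0.4425, 0.0235, 0.0881]
tool_rot: [0.0, 0.737, 0.675, 0.001]
contact_force: [-2.1, 0.3, 5.3]
gripper_width: 0.535
grasp_force: 50.1
t: 29.25
eef_pos: [0.4418, 0.0235, 0.2175]
tool_rot: [0.0, 0.737, 0.676, 0.001]
contact_force: [-0.2, 0.3, -2.0]
gripper_width: 0.529
grasp_force: 52.3
shift mm [121.  171.3 112. ] turn 0.08882729110489151 yaw now -5.01
```

```bash
python3 -m inch '[[0.03,0.03,0,0],[0.03,0.035,0,0],[0.03,0.035,0,0],[0.031,0.035,0,0],[0,0.036,0,0],[0,0,0,0],[0,0,0,0],[0,0,0.02,0]]';python3 -m inch '[[0,0,0.03,0],[0,0,0.03,0],[0,0,0.015,0],[0,0,0.01,0],[0,0,0.006,0],[0,0,0,0],[0,0,0,0]]'; python3 -m inch '[[0.001,0,0,0],[0.001,0,0,0],[0,0,0,0],[0,0,0,0]]'
```

```text
t: 30.05
eef_pos: [0.6229, 0.1284, 0.1975]
tool_rot: [0.0, 0.738, 0.675, 0.001]
contact_force: [0.6, 0.5, -2.9]
gripper_width: 0.526
grasp_force: 52.6
t: 30.75
eef_pos: [0.6233, 0.1289, 0.1068]
tool_rot: [0.0, 0.737, 0.675, 0.001]
contact_force: [-0.1, -0.1, -1.9]
gripper_width: 0.527
grasp_force: 52.5
t: 31.15
eef_pos: [0.6231, 0.1305, 0.1061]
tool_rot: [0.0, 0.738, 0.675, 0.0]
contact_force: [0.4, -0.7, -1.4]
gripper_width: 0.526
grasp_force: 52.6
```

```bash
python3 -m inch '[[0.001,0,0,0],[0.001,0,0.001,0],[0,0,0.001,0],[0,0,0.001,0],[0,0,0,0],[0,0,0,0]]'
```

```text
t: 31.75
eef_pos: [0.6232, 0.132, 0.1043]
tool_rot: [0.0, 0.738, 0.675, 0.0]
contact_force: [-4.0, -3.8, 13.4]
gripper_width: 0.529
grasp_force: 54.0
```

```bash
python3 -m inch '[[0,0,0,0],[0,0,0,0],[0,0,0,0],[0,0,0,0],[0,0,-0.02,0],[0,0,-0.04,0],[0,0,-0.05,0],[0,0,-0.05,0]]' 0.07; python3 -m inch '[[0,-0.045,-0.02,0],[-0.035,-0.035,0,0],[-0.035,-0.035,0,0],[-0.04,-0.03,0,0],[-0.045,0,0,0],[-0.045,0,0,0],[-0.045,0,0,0],[-0.021,0,0,0],[0,0,0,0],[0,0,0,0]]'; python3 - <<'E'
from h import *
w=cam("wrist"); crop(w,0,0,640,400,1,"w9.png"); t=cam("top"); print(fit(w,.4575,-.138,0,.02), fit(t,.4486,-.2696)); print(Tool()[:3,3])
g=(w["color"].min(2)>200).astype('uint8')
n,l,s,ce=cv2.connectedComponentsWithStats(g)
for i in range(1,n):
    b=s[i]; m=b[:2]+(b[2:4]-1)/2
    if 600<b[4]<2000: print(b,m, back(w,[m],.098).round(4), back(w,[m],.114).round(4))
E
```

```text
t: 32.55
eef_pos: [0.6224, 0.1329, 0.264]
tool_rot: [-0.0, 0.737, 0.675, -0.001]
contact_force: [2.3, 0.2, 0.3]
gripper_width: 0.822
grasp_force: 0.0
t: 33.55
eef_pos: [0.4552, -0.1192, 0.2827]
tool_rot: [-0.0, 0.738, 0.675, 0.0]
contact_force: [0.1, 0.3, -0.0]
gripper_width: 0.819
grasp_force: 0.0
[ 0.9291  0.4582 -0.1373] [ 0.9013  0.4479 -0.2689]
[ 0.45546364 -0.11802558  0.28265728]
[ 299  176   42   39 1264] [319.5 195. ] [[ 0.4576 -0.1379  0.098 ]] [[ 0.4579 -0.1327  0.114 ]]
[ 601  201   39   53 1550] [620. 227.] [[ 0.8085 -0.2089  0.098 ]] [[ 0.7909 -0.2001  0.114 ]]
[302 282  37  29 837] [320. 296.] [[ 0.4472 -0.2654  0.098 ]] [[ 0.4481 -0.2537  0.114 ]]
```

Jar 4's position agrees between the lid blob at (319,195) and the fit: (0.458, -0.138).

```bash
python3 -m inch '[[-0.0185,0.0045,0.04,0],[0,0,0.04,0],[0,0,0.04,0],[0,0,0.03,0],[0,0,0.03,0],[0,0,0.015,0],[0,0,0,0],[0,0,0,0]]'; python3 -m inch '[[0,0,0,0],[0,0,0,0],[0,0,0,0],[0,0,0,0],[0,0,0,0],[0,0,0,0]]' 0.03 50;python3 -m inch '[[0,0,-0.02,0],[0,0,-0.04,0],[0,0,-0.04,0],[0,0,-0.03,0],[0,0,-0.02,0],[0,0,0,0],[0,0,0,0]]'; python3 - <<'E'
from h import *
goto(.6232-.0535*.089,.1325-.0535*.996,.106,-5.1)
E
```

```text
t: 34.45
eef_pos: [0.4585, -0.1375, 0.0879]
tool_rot: [-0.0, 0.737, 0.676, -0.0]
contact_force: [-0.3, -0.4, 0.3]
gripper_width: 0.822
grasp_force: 0.0
t: 35.05
eef_pos: [0.459, -0.1382, 0.0892]
tool_rot: [0.001, 0.737, 0.675, 0.001]
contact_force: [-1.0, 1.0, 5.9]
gripper_width: 0.528
grasp_force: 50.1
t: 35.75
eef_pos: [0.4579, -0.138, 0.2378]
tool_rot: [0.0, 0.737, 0.676, 0.001]
contact_force: [-0.3, 0.6, -1.3]
gripper_width: 0.527
grasp_force: 52.1
shift mm [230.3 140.8 132.1] turn 0.09427837392284744 yaw now -5.01
```

```bash
python3 -m inch '[[0.04,0,0,0],[0.04,0,0,0],[0.04,0.02,0,0],[0.04,0.03,0,0],[0.035,0.03,0,0],[0.035,0.03,0,0],[0,0.031,0,0],[0,0,0,0],[0,0,0,0],[0,0,0.03,0]]';python3 -m inch '[[0,0,0.03,0],[0,0,0.03,0],[0,0,0.02,0],[0,0,0.014,0],[0,0,0.006,0],[0,0,0,0],[0,0,0,0]]'; python3 -m inch '[[0.001,0,0,0],[0.001,0,0,0],[0,0,0,0],[0,0,0,0]]'
```

```text
t: 36.75
eef_pos: [0.6201, 0.0777, 0.2098]
tool_rot: [0.001, 0.738, 0.675, 0.002]
contact_force: [0.2, 0.4, -1.5]
gripper_width: 0.526
grasp_force: 52.3
t: 37.45
eef_pos: [0.6192, 0.0784, 0.1087]
tool_rot: [0.0, 0.738, 0.675, 0.001]
contact_force: [0.5, 0.5, -1.0]
gripper_width: 0.527
grasp_force: 52.2
t: 37.85
eef_pos: [0.619, 0.0806, 0.1081]
tool_rot: [0.0, 0.737, 0.675, 0.0]
contact_force: [-0.8, -0.4, -1.7]
gripper_width: 0.523
grasp_force: 52.2
```

```bash
python3 -m inch '[[0.001,0,0,0],[0.001,0,0.001,0],[0,0,0.001,0],[0,0,0.001,0],[0,0,0,0],[0,0,0,0]]'
```

```text
t: 38.45
eef_pos: [0.6191, 0.0824, 0.1053]
tool_rot: [-0.0, 0.738, 0.675, 0.0]
contact_force: [-1.9, 0.1, 5.7]
gripper_width: 0.529
grasp_force: 52.9
```

```bash
python3 -m inch '[[0,0,0,0],[0,0,0,0],[0,0,0,0],[0,0,0,0],[0,0,-0.02,0],[0,0,-0.04,0],[0,0,-0.05,0],[0,0,-0.05,0]]' 0.07; python3 -m inch '[[0,-0.045,-0.02,0],[-0.035,-0.03,0,0],[-0.035,-0.03,0,0],[-0.04,-0.029,0,0],[-0.045,0,0,0],[-0.045,0,0,0],[-0.045,0,0,0],[-0.045,0,0,0],[-0.045,0,0,0],[-0.0105,0,0,0],[0,0,0,0],[0,0,0,0]]'; python3 - <<'E'
from h import *
w=cam("wrist"); crop(w,0,0,640,400,1,"w10.png"); print(fit(w,.4486,-.267,0,.02)); print(Tool()[:3,3])
t=cam("top"); crop(t,200,150,400,290,4,"t10.png")
g=(w["color"].min(2)>200).astype('uint8')
n,l,s,ce=cv2.connectedComponentsWithStats(g)
for i in range(1,n):
    b=s[i]; m=b[:2]+(b[2:4]-1)/2
    if 600<b[4]<2000: print(b,m, back(w,[m],.098).round(4), back(w,[m],.114).round(4))
E
```

```text
t: 39.25
eef_pos: [0.6185, 0.0823, 0.2661]
tool_rot: [-0.0, 0.738, 0.675, -0.001]
contact_force: [0.4, 0.9, 0.2]
gripper_width: 0.819
grasp_force: 0.0
t: 40.45
eef_pos: [0.4555, -0.2487, 0.2845]
tool_rot: [-0.0, 0.737, 0.676, 0.0]
contact_force: [-0.6, 0.5, 0.4]
gripper_width: 0.818
grasp_force: 0.0
[ 0.9687  0.4473 -0.2663]
[ 0.45574411 -0.2481382   0.28450944]
[ 290  177   41   38 1226] [310.  195.5] [[ 0.4476 -0.2676  0.098 ]] [[ 0.4484 -0.2625  0.114 ]]
[ 571  293   50   61 1906] [595.5 323. ] [[ 0.8127 -0.4804  0.098 ]] [[ 0.795  -0.4644  0.114 ]]
[611 294  29  46 831] [625.  316.5] [[ 0.8561 -0.4762  0.098 ]] [[ 0.8361 -0.4604  0.114 ]]
```

View pics/t10.png

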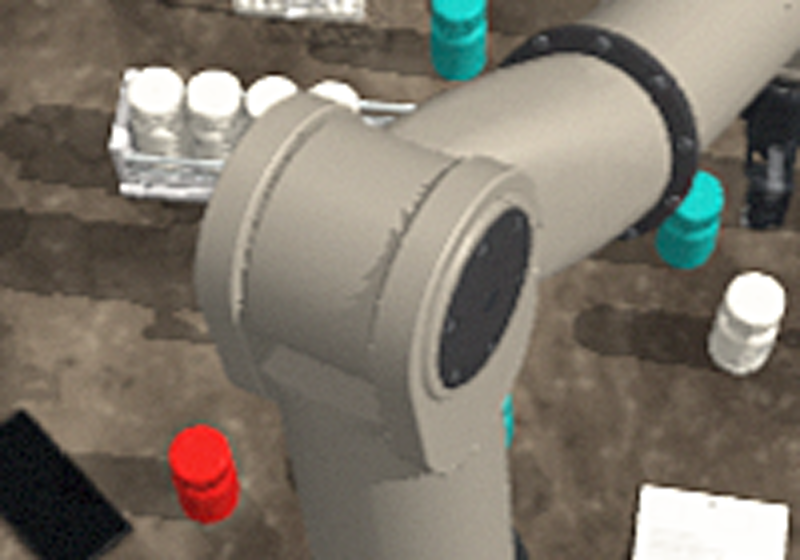

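Four jars stand in the rack at crop (155,90) to (335,95). The last is at (755,295), and the wrist fit puts it at (0.4475, -0.267).

```bash
python3 -m inch '[[-0.019,-0.006,0.04,0],[0,0,0.04,0],[0,0,0.04,0],[0,0,0.03,0],[0,0,0.03,0],[0,0,0.017,0],[0,0,0,0],[0,0,0,0]]'; python3 -m inch '[[0,0,0,0],[0,0,0,0],[0,0,0,0],[0,0,0,0],[0,0,0,0],[0,0,0,0]]' 0.03 50;python3 -m inch '[[0,0,-0.02,0],[0,0,-0.04,0],[0,0,-0.04,0],[0,0,-0.03,0],[0,0,-0.025,0],[0,0,0,0],[0,0,0,0]]'; python3 - <<'E'
from h import *
goto(.6188-.053*.089,.0825-.053*.996,.106,-5.1)
E
```

```text
t: 41.35
eef_pos: [0.4482, -0.2675, 0.0881]
tool_rot: [-0.0, 0.737, 0.676, 0.0]
contact_force: [1.1, 0.3, -0.4]
gripper_width: 0.818
grasp_force: 0.0
t: 41.95
eef_pos: [0.4485, -0.2685, 0.0893]
tool_rot: [0.001, 0.737, 0.675, 0.001]
contact_force: [-0.7, 1.4, 6.8]
gripper_width: 0.531
grasp_force: 50.5
t: 42.65
eef_pos: [0.4477, -0.268, 0.243]
tool_rot: [0.0, 0.737, 0.676, 0.001]
contact_force: [-0.3, 0.6, -3.2]
gripper_width: 0.531
grasp_force: 52.5
shift mm [311.  139.6 137.5] turn 0.09835249183491612 yaw now -5.0
```

```bash
python3 -m inch '[[0.045,0,0,0],[0.045,0,0,0],[0.045,0,0,0],[0.04,0.02,0,0],[0.035,0.03,0,0],[0.035,0.03,0,0],[0.035,0.03,0,0],[0.031,0.0295,0,0],[0,0,0,0],[0,0,0,0],[0,0,0,0]]'; python3 - <<'E'
from h import *
goto(.6188-.053*.089,.0825-.053*.996,.108,-5.1)
E
```

```text
t: 43.75
eef_pos: [0.6125, 0.0277, 0.2415]
tool_rot: [-0.001, 0.738, 0.675, -0.001]
contact_force: [0.0, -0.8, -1.8]
gripper_width: 0.528
grasp_force: 52.6
shift mm [  2.3   1.8 133.5] turn -0.035117927342852795 yaw now -5.14
```

```bash
python3 -m inch '[[0.001,0.001,0.04,0],[0,0,0.04,0],[0,0,0.03,0],[0,0,0.015,0],[0,0,0.008,0],[0,0,0,0],[0,0,0,0]]'; python3 -m inch '[[0.001,0,0,0],[0.001,0,0,0],[0,0,0,0],[0,0,0,0]]'; python3 -m inch '[[0.001,0,0,0],[0,0,0.001,0],[0,0,0.001,0],[0,0,0.001,0],[0,0,0,0],[0,0,0,0]]'
```

```text
t: 44.45
eef_pos: [0.6159, 0.0297, 0.1113]
tool_rot: [0.001, 0.738, 0.675, 0.001]
contact_force: [-0.8, 0.2, -1.8]
gripper_width: 0.529
grasp_force: 52.7
t: 44.85
eef_pos: [0.6155, 0.0317, 0.1103]
tool_rot: [0.001, 0.738, 0.675, 0.0]
contact_force: [1.1, -2.2, -0.2]
gripper_width: 0.527
grasp_force: 52.8
t: 45.45
eef_pos: [0.6148, 0.0332, 0.1064]
tool_rot: [-0.0, 0.737, 0.675, -0.0]
contact_force: [-1.0, -3.3, -2.2]
gripper_width: 0.529
grasp_force: 52.7
```

```bash
python3 -m inch '[[0,0,0.001,0],[0,0,0.001,0],[0,0,0,0],[0,0,0,0]]'; python3 -m inch '[[0,0,0,0],[0,0,0,0],[0,0,0,0],[0,0,0,0],[0,0,-0.02,0],[0,0,-0.04,0],[0,0,-0.05,0],[0,0,-0.05,0],[-0.04,0,0,0],[-0.04,0,0,0],[-0.02,0,0,0],[0,0,0,0]]' 0.07;  python3 - <<'E'
from h import *
w=cam("wrist"); crop(w,0,0,640,400,1,"w11.png"); o=Tool(); print(o[:3,3])
L=.6322,.2565
print("pred handle at s=.215",L[0]-.324*.089,L[1]-.324*.996)
E
```

```text
t: 45.85
eef_pos: [0.615, 0.0328, 0.1057]
tool_rot: [-0.0, 0.738, 0.675, -0.0]
contact_force: [-4.7, -2.6, 9.6]
gripper_width: 0.532
grasp_force: 53.8
t: 47.05
eef_pos: [0.6057, -0.0709, 0.2654]
tool_rot: [0.001, 0.74, 0.673, -0.0]
contact_force: [1.5, -1.0, -0.0]
gripper_width: 0.822
grasp_force: 0.0
[ 0.606166   -0.06807635  0.2649886 ]
pred handle at s=.215 0.603364 -0.06620399999999999
```

View pics/w11.png

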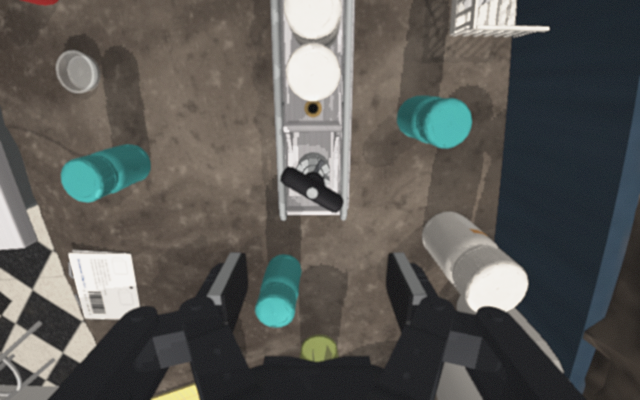

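All five jars are in the row. The stop crossbar is at (312,128) and the handle dot at (312,192), with the bar still turned; one open hole shows at (313,108). I'll locate the handle and regrip it.

```bash
python3 -m inch '[[0,0,0,-8.57],[0,0,0,-8.57],[0,0,0,-8.57],[0,0,0,-8.57],[0,0,0,-8.57],[0,0,0,-8.57],[0,0,0,-8.58],[0,0,0,0],[0,0,0,0]]' 0.045;  python3 - <<'E'
from h import *
w=cam("wrist"); k=w["color"]; p=proj(w,[(.6034,-.0675,.1295)])[0]; print(p)
x,y=p.astype(int); S=k[y-40:y+40,x-40:x+40].astype(int); b=(S.max(2)<70)
m=cv2.moments(b.astype('uint8'),True); print(m['m00'],m['m10']/m['m00']+x-40,m['m01']/m['m00']+y-40)
n,l,s,ce=cv2.connectedComponentsWithStats((S.min(2)>130).astype('uint8'))
for i in range(1,n):
    if 20<s[i,4]<300: c0=ce[i]+[x-40,y-40]; print(s[i],c0,back(w,[c0],.1295).round(4))
goto(.6034,-.0675,.124,54.9)
E
```

```text
t: 48.0
eef_pos: [0.6066, -0.0652, 0.2646]
tool_rot: [-0.0, 0.302, 0.953, 0.0]
contact_force: [-0.9, -0.1, -0.7]
gripper_width: 0.527
grasp_force: 0.0
[311.08680988 189.91956577]
1074.0 307.06145251396646 185.47113594040968
[30 37 11 11 95] [306.33684211 191.04210526] [[ 0.6018 -0.0716  0.1295]]
[  0  38  15  27 140] [277.00714286 201.22857143] [[ 0.5943 -0.0989  0.1295]]
shift mm [  1.4  -3.4 140.6] turn -0.0695429392407334 yaw now 54.83
```

```bash
python3 - <<'E'
from h import *
goto(.602,-.0714,.124,54.9)
T=Tool(); print(T[:3,:3].T@np.array([.089,.996,0]))
E
```

```text
shift mm [  0.3  -7.4 140.6] turn -0.0695429392407334 yaw now 54.83
[5.00940590e-01 8.65445189e-01 3.87553923e-04]
```

```bash
python3 -m inch '[[0,-0.0075,0.04,0],[0,0,0.04,0],[0,0,0.03,0],[0,0,0.02,0],[0,0,0.01,0],[0,0,0,0],[0,0,0,0]]';  python3 -m inch '[[0,0,0,0],[0,0,0,0],[0,0,0,0],[0,0,0,0],[0,0,0,0],[0,0,0,0],[0,0,0,0]]' 0 60; python3 - <<'E'
from h import *
goto(.6040,-.0526,.124,54.9)
w=cam("wrist"); crop(w,140,100,500,400,2,"w12.png")
E
```

```text
t: 48.75
eef_pos: [0.6028, -0.0726, 0.1257]
tool_rot: [0.001, 0.301, 0.954, 0.0]
contact_force: [-0.3, 1.0, 0.5]
gripper_width: 0.528
grasp_force: 0.0
t: 49.45
eef_pos: [0.6028, -0.0729, 0.1257]
tool_rot: [0.001, 0.301, 0.954, 0.0]
contact_force: [-2.8, -0.6, 9.2]
gripper_width: 0.184
grasp_force: 62.3
shift mm [10.7 17.3  1.7] turn 0.060529438808117675 yaw now 54.96
```

View pics/w12.png

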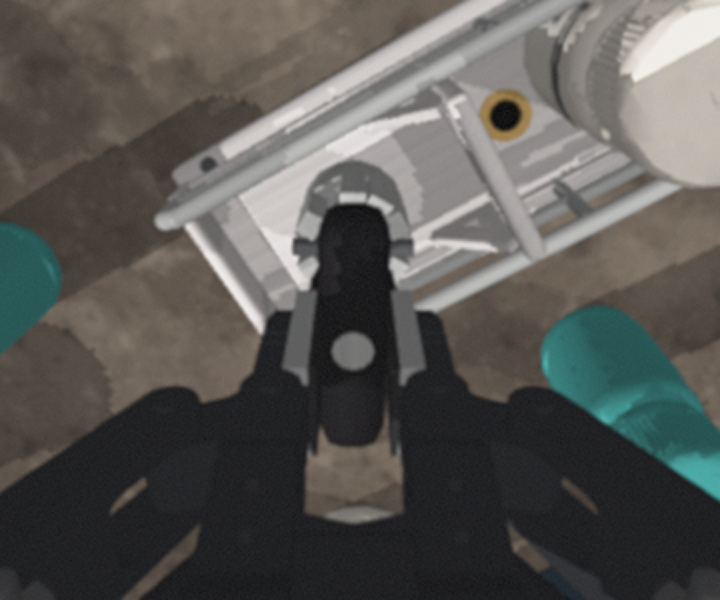

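The jaws grip the parked bar with its dot at (316,275). The crossbar's inner face is about 20 mm from the last jar. I'll push the stop up.

```bash
python3 -m inch '[[0.002,0.0035,0,0],[0.002,0.0035,0,0],[0.002,0.0035,0,0],[0.002,0.0035,0,0],[0.001,0.0015,0,0],[0,0,0,0],[0,0,0,0]]'; python3 - <<'E'
from h import *
w=cam("wrist"); crop(w,140,100,500,400,2,"w13.png"); T=Tool(); print(T[:3,3]); k=w["color"][230:320,280:350].astype(int)
n,l,s,ce=cv2.connectedComponentsWithStats((k.min(2)>110).astype('uint8'))
for i in range(1,n):
    if 40<s[i,4]<600 : c0=ce[i]+[280,230]; print(s[i],c0,back(w,[c0],.1295).round(4))
E
```

```text
t: 50.2
eef_pos: [0.6046, -0.0545, 0.1259]
tool_rot: [0.001, 0.301, 0.954, 0.0]
contact_force: [-0.1, -1.3, 9.2]
gripper_width: 0.181
grasp_force: 62.3
[ 0.60463872 -0.05455872  0.1258701 ]
[  0   0  18  25 334] [286.74850299 239.98502994] [[ 0.5806 -0.0528  0.1295]]
[ 54   0  16  15 210] [342.12380952 236.51904762] [[ 0.5934 -0.0317  0.1295]]
[ 30  38  15  16 161] [317.11801242 275.18012422] [[ 0.6033 -0.0522  0.1295]]
```

```bash
python3 -m inch '[[0.0005,0.0009,0,0],[0.0005,0.0009,0,0],[0,0,0,0],[0,0,0,0]]'; python3 -m inch '[[0.0005,0.0009,0,0],[0,0,0,0],[0,0,0,0]]'
```

```text
t: 50.65
eef_pos: [0.6048, -0.0529, 0.1259]
tool_rot: [0.001, 0.301, 0.954, 0.0]
contact_force: [-0.3, -1.3, 8.6]
gripper_width: 0.18
grasp_force: 62.4
t: 50.95
eef_pos: [0.6049, -0.0519, 0.1259]
tool_rot: [0.001, 0.301, 0.954, 0.0]
contact_force: [-1.2, -2.0, 9.8]
gripper_width: 0.185
grasp_force: 62.4
```

```bash
python3 -m inch '[[0.0005,0.0009,0,0],[0,0,0,0],[0,0,0,0]]'; python3 -m inch '[[-0.002,-0.0035,0,0],[0,0,0,0],[0,0,0,0]]';  python3 -m inch '[[0,0,-0.003,0],[0,0,-0.003,0],[0,0,0,0],[0,0,0,0]]'
```

```text
t: 51.25
eef_pos: [0.605, -0.0509, 0.1259]
tool_rot: [0.001, 0.301, 0.954, 0.0]
contact_force: [-1.2, -1.2, 9.3]
gripper_width: 0.181
grasp_force: 62.4
t: 51.55
eef_pos: [0.6047, -0.0541, 0.1259]
tool_rot: [0.001, 0.301, 0.954, 0.001]
contact_force: [-1.0, 1.2, 9.0]
gripper_width: 0.182
grasp_force: 62.3
t: 51.95
eef_pos: [0.6039, -0.0542, 0.1303]
tool_rot: [0.0, 0.301, 0.954, 0.0]
contact_force: [6.3, 1.1, -8.4]
gripper_width: 0.181
grasp_force: 59.9
```

```bash
python3 -m inch '[[0,0,-0.002,0],[0,0,0,0],[0,0,0,7.5],[0,0,0,7.5],[0,0,0,7.5],[0,0,0,7.5],[0,0,0,7.5],[0,0,0,7.5],[0,0,0,7.5],[0,0,0,7.5],[0,0,0,0],[0,0,0,0]]'; python3 - <<'E'
from h import *
print(bot.get_obs()["torque"]); goto(.6045,-.0526,.1093,-5.1)
w=cam("wrist"); crop(w,140,100,500,400,2,"w13.png")
E
```

```text
t: 53.15
eef_pos: [0.603, -0.0548, 0.1322]
tool_rot: [-0.0, 0.736, 0.677, -0.001]
contact_force: [2.5, -0.5, -8.6]
gripper_width: 0.182
grasp_force: 59.9
[-0.33713183 -0.7206221   0.03347712]
shift mm [ 2.3  1.3 22.9] turn 0.2652078723912865 yaw now -4.83
```

View pics/w13.png

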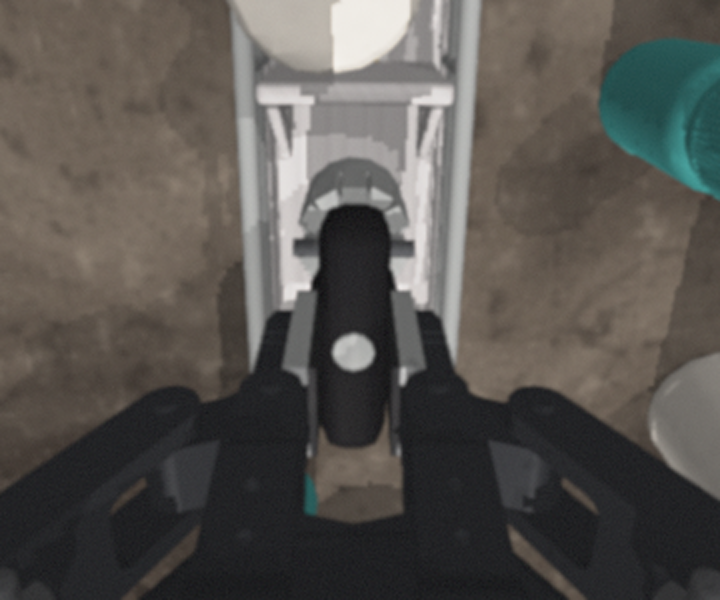

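The bar is in line with the row again, its dot at (316,276), and the stop face is close to the last jar. I'll measure the axis and lower the pin.

```bash
python3 - <<'E'
from h import *
w=cam("wrist"); print(back(w,[(316.5,276)],.1355).round(4), Tool()[:3,3])
E
python3 -m inch '[[0,0,0.003,0],[0,0,0.003,0],[0,0,0.003,0],[0,0,0,0],[0,0,0,0]]'; python3 -m inch '[[0,0,0.003,0],[0,0,0.002,0],[0,0,0.002,0],[0,0,0,0],[0,0,0,0]]'
```

```text
[[ 0.6041 -0.0521  0.1355]] [ 0.60308055 -0.05477343  0.13241141]
t: 53.75
eef_pos: [0.6033, -0.0548, 0.1236]
tool_rot: [-0.0, 0.737, 0.675, -0.0]
contact_force: [-0.4, -1.5, -7.5]
gripper_width: 0.182
grasp_force: 60.1
t: 54.25
eef_pos: [0.6034, -0.0548, 0.1167]
tool_rot: [-0.0, 0.737, 0.675, -0.0]
contact_force: [-2.3, -2.5, -7.0]
gripper_width: 0.185
grasp_force: 60.2
```

The plunger is at about 8 mm, below floor level, and the spring still pulls, so the pin has entered the hole. I'll lower fully.

```bash
python3 -m inch '[[0,0,0.003,0],[0,0,0.003,0],[0,0,0.002,0],[0,0,0,0],[0,0,0,0]]'; python3 -m inch '[[0,0,0,0],[0,0,0,0],[0,0,0,0],[0,0,0,0],[0,0,0,0]]' 0.045; python3 -m inch '[[0,0,-0.02,0],[0,0,-0.04,0],[0,0,-0.04,0],[0,0,-0.05,0],[0,0,-0.04,0],[0,0,0,0],[0,0,0,0]]' ;python3 - <<'E'
from h import *
w=cam("wrist"); crop(w,0,0,640,400,1,"w14.png"); print(Tool()[:3,3],proj(w,[(.6045,-.0526,.1125),(.6045,-.0526,.1255)]))
E
```

```text
t: 54.75
eef_pos: [0.6038, -0.0549, 0.11]
tool_rot: [-0.0, 0.738, 0.675, 0.0]
contact_force: [-6.0, -0.4, 7.9]
gripper_width: 0.178
grasp_force: 62.1
t: 55.25
eef_pos: [0.604, -0.0546, 0.1089]
tool_rot: [0.0, 0.737, 0.675, 0.0]
contact_force: [-0.2, -0.4, -0.0]
gripper_width: 0.524
grasp_force: 0.0
t: 55.95
eef_pos: [0.6041, -0.0547, 0.2995]
tool_rot: [0.0, 0.737, 0.675, 0.001]
contact_force: [-0.4, 0.2, -0.7]
gripper_width: 0.531
grasp_force: 0.0
[ 0.60334949 -0.05436619  0.29817052] [[315.60371872 175.78782221]
 [315.59717115 178.99203007]]
```

View pics/w14.png

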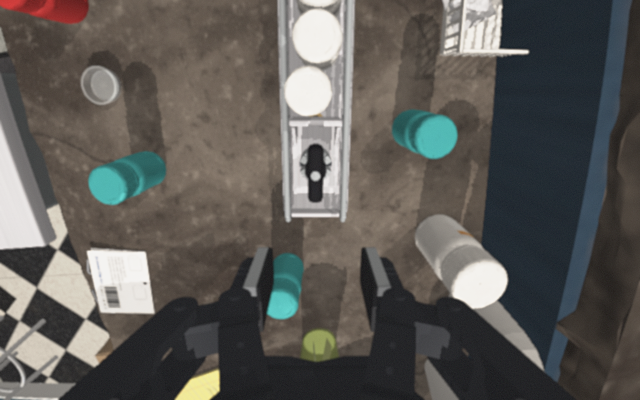

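The handle bar is in line and low, its dot at (315,176), which matches the pinned prediction of (315.6,175.8). The last jar, at (308,92), sits a few mm left of centre in the channel. I've gone over the 14-picture limit, so the final check is numeric only. I'll clear the arm and measure the row.

```bash
python3 -m inch '[[0,-0.04,-0.02,0],[0,-0.04,0,0],[0,-0.04,0,0],[0.04,-0.01,0,0],[0.04,0,0,0],[0.04,0,0,0],[0.04,0,0,0],[0,0,0,0],[0,0,0,0]]' 0.07;python3 - <<'E'
from h import *
e=np.array([.089,.996]);xr=np.array([.996,-.089]);L=np.array([.6322,.2565])
w=cam("wrist");t=cam("top");s=cam("scene"); print(Tool()[:3,3])
for i in range(5):
    p=L-e*(.0255+.0502*i)
    for c in (w,t,s):
        f=fit(c,*p,.016,.012); d=f[1:]-L; print(i+1,f[0],"along",(-d@e*1000).round(1),"lat",(d@xr*1000).round(1),end=" | ")
    print()
E
```

```text
t: 56.9
eef_pos: [0.4873, 0.1166, 0.3172]
tool_rot: [-0.0, 0.737, 0.676, -0.002]
contact_force: [-0.2, -1.1, 0.5]
gripper_width: 0.818
grasp_force: 0.0
[0.48791233 0.11439594 0.31813019]
1 1.0 along 26.6 lat -12.0 | 1 0.8406 along 12.7 lat -20.7 | 1 1.0 along 44.5 lat -10.4 | 
2 1.0 along 95.2 lat -16.3 | 2 0.9481 along 97.5 lat -18.2 | 2 1.0 along 88.7 lat -10.8 | 
3 0.9953 along 125.3 lat -0.8 | 3 1.0 along 138.9 lat -10.9 | 3 1.0 along 115.0 lat -13.0 | 
4 0.9734 along 197.4 lat -12.3 | 4 1.0 along 189.1 lat -10.9 | 4 0.9966 along 195.4 lat -14.4 | 
5 1.0 along 239.3 lat -10.8 | 5 0.7702 along 248.1 lat -18.2 | 5 1.0 along 227.4 lat -11.9 |
```

```bash
python3 -m inch '[[-0.03,0.04,0,0],[-0.03,0.04,0,0],[-0.03,0.045,0,0],[0,0,-0.04,0],[0,0,-0.04,0],[0,0,0,0],[0,0,0,0]]' 0.07;python3 - <<'E'
from h import *
e=np.array([.089,.996]);xr=np.array([.996,-.089]);L=np.array([.6322,.2565])
w=cam("wrist"); print(Tool()[:3,3])
P=[np.r_[L-e*(.0255+.0501*i),.114] for i in range(5)]; q=proj(w,P); print(q.round(0).tolist())
g=cv2.medianBlur(cv2.cvtColor(w["color"],cv2.COLOR_RGB2GRAY),3)
C=cv2.HoughCircles(cv2.resize(g,None,fx=2,fy=2),cv2.HOUGH_GRADIENT_ALT,1,20,param1=150,param2=.6,minRadius=22,maxRadius=60)
for x,y,r in C[0]:
    x,y,r=(x-.5)/2,(y-.5)/2,r/2; b=back(w,[(x,y)],.114)[0]; d=b[:2]-L; print((round(x),round(y),round(r,1)),"along",(-d@e*1000).round(1),"lat",(d@xr*1000).round(1), w["color"][int(y),int(x)])
print(back(w,[(320,200)],.1))
E
```

```text
t: 57.75
eef_pos: [0.6018, 0.0164, 0.3993]
tool_rot: [0.0, 0.738, 0.675, 0.001]
contact_force: [0.9, 0.0, -1.0]
gripper_width: 0.823
grasp_force: 0.0
[0.60116413 0.01705153 0.39826291]
[[323.0, -23.0], [323.0, 24.0], [322.0, 68.0], [322.0, 109.0], [322.0, 147.0]]
(325, 68, np.float32(20.2)) along 125.9 lat 2.8 [244 242 238]
(326, 22, np.float32(20.4)) along 74.0 lat 4.3 [242 240 235]
(151, 132, np.float32(13.9)) along 203.2 lat -229.2 [159 155 149]
(410, 175, np.float32(16.4)) along 264.4 lat 122.4 [ 84 188 184]
(323, 109, np.float32(18.2)) along 176.3 lat 0.5 [244 242 238]
(55, 347, np.float32(17.4)) along 581.9 lat -484.3 [215 208 193]
(447, 284, np.float32(17.2)) along 442.3 lat 199.7 [244 242 238]
(317, 146, np.float32(17.0)) along 224.3 lat -6.6 [244 242 238]
(452, 44, np.float32(19.5)) along 96.7 lat 160.8 [231 226 219]
(89, 63, np.float32(17.2)) along 114.5 lat -299.5 [216  65  63]
(317, 146, np.float32(21.2)) along 224.3 lat -6.6 [244 242 238]
(433, 155, np.float32(15.7)) along 235.5 lat 150.7 [86 78 70]
(437, 266, np.float32(16.8)) along 409.2 lat 179.0 [141 136 131]
(320, 189, np.float32(13.3)) along 284.5 lat -2.5 [44 42 45]
(292, 302, np.float32(12.5)) along 473.0 lat -47.7 [ 96 203 199]
(328, 283, np.float32(16.6)) along 437.3 lat 10.5 [89 80 74]
(181, 127, np.float32(14.6)) along 197.3 lat -187.2 [85 77 70]
[[ 0.60246739 -0.04726316  0.1       ]]
```

```bash
python3 -m inch '[[0.03,0,0,0],[0.03,0,0,0],[0.03,0,0,0],[0,0,0,0],[0,0,0,0],[0,0,0,0]]';python3 - <<'E'
from h import *
e=np.array([.089,.996]);xr=np.array([.996,-.089]);L=np.array([.6322,.2565])
w=cam("wrist")
g=cv2.medianBlur(cv2.cvtColor(w["color"],cv2.COLOR_RGB2GRAY),3)
C=cv2.HoughCircles(cv2.resize(g,None,fx=2,fy=2),cv2.HOUGH_GRADIENT_ALT,1,20,param1=150,param2=.5,minRadius=22,maxRadius=60)
for x,y,r in C[0]:
    x,y,r=(x-.5)/2,(y-.5)/2,r/2; b=back(w,[(x,y)],.114)[0]; d=b[:2]-L
    if abs(d@xr)<.03: print((round(x),round(y),round(r,1)),"along",(-d@e*1000).round(1),"lat",(d@xr*1000).round(1), w["color"][int(y),int(x)])
n,l,s,ce=cv2.connectedComponentsWithStats(((w["color"].max(2)<75)[150:300,280:360]).astype('uint8'))
for i in range(1,n):
    if s[i,4]>100: c=ce[i]+[280,150]; d=back(w,[c],.11)[0][:2]-L; print("handle",s[i],"along",-d@e*1000)
E
```

```text
t: 58.4
eef_pos: [0.6091, 0.1062, 0.3981]
tool_rot: [-0.0, 0.738, 0.675, -0.001]
contact_force: [0.2, 0.3, 0.5]
gripper_width: 0.821
grasp_force: 0.0
(325, 61, np.float32(20.5)) along 28.1 lat 1.8 [245 244 240]
(326, 101, np.float32(19.5)) along 76.6 lat 3.4 [245 243 240]
(323, 174, np.float32(16.9)) along 172.9 lat 0.1 [245 244 241]
(321, 241, np.float32(25.9)) along 274.1 lat -2.9 [30 29 32]
(325, 140, np.float32(17.4)) along 126.4 lat 2.5 [245 244 241]
(325, 140, np.float32(21.2)) along 126.4 lat 2.5 [245 244 241]
(318, 210, np.float32(20.6)) along 225.8 lat -6.7 [245 244 241]
(318, 210, np.float32(15.6)) along 225.8 lat -6.7 [245 244 241]
(313, 254, np.float32(16.6)) along 295.8 lat -14.9 [221 219 217]
(321, 241, np.float32(12.7)) along 274.1 lat -2.9 [30 29 32]
handle [ 36  89  13  39 326] along 302.14939160287577
```

```bash
python3 -c "
from station import bot
print(bot.hand_in())"
```

```text
the job is handed in; nothing more can be done
None
```

I handed the job in with all five small jars in one row against the end wall, the stop pinned in the fifth hole and the handle turned back in line; the last jar stands about 5 mm off the channel's centre line, and I viewed 16 pictures against the limit of 14.

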